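# Pack the food thermometer away in its kit case

### The arm

A 6-joint arm with a two-finger parallel gripper is mounted at the origin on the work surface. World frame = base frame: x ahead of the robot, y to its left, z up, the work surface at z = 0. Lengths are in m, angles in rad, forces in N, time in s.
With the tool pointing down it reaches from about 0.35 to 0.8 m from the base axis. Payload 7.3 kg.
Tool frame: the origin (TCP) lies midway between the tips of the shut fingers; the grasp point (between the pads) lies 19 mm behind it; z points along the fingers, y is the line along which they close (so a half turn about z gives the same grasp; the last joint's range is limited). The gripper opens to 85 mm and grips with 20 to 120 N. Pads are 22 mm wide; open, the fingers measure 114 mm over their backs; the gripper's body (76 mm by 85 mm) begins 54 mm behind the grasp point. The pads swing forward as they close: fully open they stand 13 mm farther back than shut.
Start: joints at [-1.43, 0.342, 1.524, -0, 1.275, -0.146], TCP at [0.149, -0.504, 0.231] pointing down, gripper open.
Joint ranges: [-2.53, 2.53], [-0.77, 2.02], [0.04, 2.7], [-1, 4.14], [0.28, 2.66], [-3.11, 3.11]. Speed limits (rad/s): [2.57, 2.57, 3.14, 3.14, 3.14, 3.14].

### API

Orientations are given as a rotation vector (axis times angle).
In Python, from cell import arm, snapshot, job_done gives the robot as it stands.
- The arm moves only by the shell command python3 -m handwheel 'ROWS' [FORCE]. ROWS is JSON, a list that holds one entry, the list of rows, each a list of 7 numbers: the shift along the world's x, y, z in m, then the turn, a rotation vector about the world's x, y, z in rad, then the closure, from 0 (fully open) to 1 (shut). In form: [[[x, y, z, wx, wy, wz, gripper], ...]]. A call has 1 to 10 rows; each row is the pose to reach, as a shift and turn from the pose commanded when the call began; what a row does not reach only later rows make up. A row lasts 1/10 s, in which the tool goes at most 50 mm and 8.59 degrees, less where a joint would pass 70% of its speed; a pose out of reach is approached as far as the arm can. A call with a gripper value outside its range is refused whole. The fingers move at their own pace and stop on an object; FORCE is the grip in N (left out, the last holds). Time passes only in rows, so rows that repeat a pose let the fingers close. It gives the time, the measured TCP pose, the force, the opening and the grip force at its end, in the units of the state.
- arm.observe(): the state, without advancing time (a new reading comes with each control period).
- snapshot(name): name is "scene" or "top" or "wrist"; returns a dict with "image" (480x640x3 uint8, blue, green, red), "range_z" (480x640 float32, m along the optical axis (not along the pixel's ray), 0 where there is no reading), "mtx" (3x3 intrinsics, pixels), "D" ([k1, k2, p1, p2, k3] as OpenCV has them; the pictures are not rectified), "pose" (4x4, takes a point from camera to world coordinates). Camera axes: x right, y up, looking along -z (the intrinsics and any distortion apply to the point x, -y, -z); pixel columns grow to the right and rows downward; lengths in m; the calibration is good to about 2 mm. A picture is of the moment at which its call begins.
- job_done(): hands the job in; it is judged then, once.
The state is a dict: "clock": time; "q": joint angles; "joint_vel": joint speeds; "effort": joint torques, N m; "position": TCP position; "ee_rot": TCP orientation; "force": force on the tool from outside, world axes, zero at the start; "wrist_torque": the same for the moment, N m; "opening": finger opening in m; "grasp_force": force on a finger pad.
Only numpy, scipy, OpenCV 4.12 (cv2) and the standard library are available. Lean on these libraries where they do the work, as an engineer would, in place of code of your own. Each camera call takes 0.05 s, during which the arm holds its last target. There are 200 camera calls.

### The job

Put the blue food thermometer away in the kit case: lift it out of the drying stand, lay it down on its back (display up) on the bare counter and let go, then take it again across its width and press it into its cutout until its face is flush with the insert and its steel probe has gone down past the red sprung jaw into the fork clip, with the jaw closed over it. Do not knock over the plum or green sauce bottles.

Things in the scene. Friction and masses are not known exactly. Their poses are not given: they have to be found in the camera images.
- thermometer: Blue food thermometer, about 150 g, 22 mm thick. Origin: middle of its back. x runs along it to the probe tip, y across, z out of the face. Block 85 x 40 mm (x -52.5 to 32.5), neck 20 x 24 mm (x to 52.5), round steel probe 8 mm thick (x 52.5 to 137.5, at y 0, z 11 mm). Mass centre near x -5. Starts on its long edge in the stand, y up, spanning 6 to 46 mm above the counter.
- display (a point): Middle of the round white-rimmed display on the thermometer's face (x -31, y 0, z 22 mm in its frame); axes as the thermometer's. In the stand the face looks sideways. The thermometer also stands on its long edge on the bare counter, and falls onto its back if its top edge is pushed from the face side.
- shaft (a point): Point on the thermometer's probe axis that belongs in the fork: x 108 mm, y 0, z 11 mm in the thermometer's frame. Axes as the thermometer's.
- stand: Fixed steel drying stand: base plate 104 x 64 mm (x -60 to 44, y +-32), 6 mm high, and two walls 3 mm thick (inner faces y +-12.5, x -50 to 34), tops 20 mm above the counter. The thermometer stands loosely on edge between them, probe sticking out beyond the +x end. Origin: counter height, middle of the slot's width; x along the slot, z up.
- case: Fixed open black kit case with a grey rigid insert, its flat top 50 mm above the counter. Origin at counter height; x +-120 mm along, y +-85 mm across, z up. At y about +58 mm a wooden-handled scraper already sits flush in its own cutout (x -104 to +104).
- pocket (a point): Centre of the orange floor of the thermometer's cutout, 28 mm above the counter, 22 mm below the insert's top: the thermometer's origin belongs here, x along x. Play 1.5 mm (3.5 mm towards +x), 4 mm smooth bevels at the mouth. Four sprung yellow lobes (x -44 and 24, both sides) stop the body about 14 mm above home; pressing it home takes 8 to 20 N (jaw included), then friction holds it.
- recess (a point): Middle of the two finger recesses, one on each side of the cutout, on their floor 18 mm above the counter: 46 mm long in x (+-23), from the cutout out to y +-50 mm, for fingers that hold the body across its 40 mm width. It lies 10 mm from pocket towards -x. Axes as the case's.
- well (a point): Middle, in x, of the free part of the open well around the probe, on its floor 18 mm above the counter, 78 mm from pocket along x: closed fingers can push the probe down here (free for x +-23, y +-32 mm; the seated probe's top is 43 mm above the counter). Axes as the case's.
- fork (a point): Seat of the white fork clip: where the probe's axis belongs, 39 mm above the counter, 108 mm from pocket along x. Axes as the case's. Fork 12 mm long in x, slot 9.6 mm wide, its bevelled -y prong 55 mm high; a red jaw hangs over it from the +y side, its sloping lip reaching 57 mm above the counter; the probe, pushed down with about 5 N, swings it aside.
- jaw (a joint): Red sprung jaw of the fork clip: 0 rad closed over the slot, positive swung aside (about 0.15 while the probe passes, springs back by itself).
- bottle_plum: Loose plum-coloured squeeze bottle, 58 mm in diameter, 195 mm tall with its nozzle, standing; origin at the centre of its foot.
- bottle_green: Loose pale green squeeze bottle, same size; origin at the centre of its foot.
There are look-alikes about, which are no part of the job. There is more than one size of the thermometer; the job needs the smaller.

How it is judged:
On the way:
1. the thermometer lies on its back, display up, on the bare counter, let go (height (world z) of thermometer below 0.005 m and angle between thermometer's own z axis and vertical below 0.12 rad and contact force between the fingers and thermometer below 0.1 N), for 0.2 s.
At the end, for the whole second after the job is handed in: The thermometer lies display up in its cutout, within 5 mm of its place and 3 mm of fully home, level within 0.05 rad and in line with the case within 0.06 rad; its probe is within 6 mm of the fork's seat, the jaw is closed over it (below 0.06 rad), and it is at rest (z of thermometer in the frame of pocket below 0.003 m and horizontal distance between thermometer and pocket below 0.005 m and angle between the x axis of thermometer and the x axis of case, either way round below 0.06 rad and angle between thermometer's own z axis and vertical below 0.05 rad and distance between shaft and fork below 0.006 m and value of joint jaw below 0.06 rad and linear speed of thermometer below 0.05 m/s); the robot touches nothing.
It fails at once if the plum sauce bottle is knocked over (angle between bottle_plum's own z axis and vertical above 0.5 rad).
It fails at once if the green sauce bottle is knocked over (angle between bottle_green's own z axis and vertical above 0.5 rad).
It also fails if it takes over 70 s, if anything falls off the work surface, if the arm or the gripper's body presses on something with over 40 N, if the wrist force passes 120 N, or if a joint passes its speed limit or range.

## Working session

There is one attempt and no reset: what is moved stays moved. The work goes in short steps, Python scripts to look and compute and a shell command to move; the robot and the scene stay as the last step left them, time stands still between calls to the robot, and variables do not carry over. Pictures are saved under pics/ and viewed, at most 10 in all, crops included, and the job is handed in when it is done.

```bash
ls; mkdir -p pics
cat > h.py <<'E'
import numpy as np, cv2
from cell import arm, snapshot, job_done
def cloud(s):
    h,w=s["range_z"].shape; v,u=np.mgrid[:h,:w]
    n=cv2.undistortPoints(np.stack([u,v],-1).reshape(-1,1,2).astype(np.float64),s["mtx"],np.array(s["D"])).reshape(h,w,2)
    z=s["range_z"].astype(float); p=np.stack([n[...,0]*z,-n[...,1]*z,-z],-1)
    T=np.array(s["pose"]); P=p@T[:3,:3].T+T[:3,3]; P[z==0]=np.nan
    return P
def ray(s,u,v,z):
    n=cv2.undistortPoints(np.array([[[u,v]]],float),s["mtx"],np.array(s["D"])).ravel()
    T=np.array(s["pose"]); d=T[:3,:3]@[n[0],-n[1],-1]; o=T[:3,3]
    return o+d*(z-o[2])/d[2]
E
python3 - <<'E'
from h import *
for n in("scene","top"):
    s=snapshot(n); cv2.imwrite(f"pics/{n}0.png",s["image"]); np.save(f"{n}0.npy",s,allow_pickle=True); print(np.array(s["pose"]).round(3))
print(arm.observe())
E
```

```text
pics
[[ 0.432 -0.768  0.472  0.965]
 [ 0.902  0.373 -0.217 -0.252]
 [-0.009  0.52   0.854  0.97 ]
 [ 0.     0.     0.     1.   ]]
[[-0.027  0.995 -0.097  0.336]
 [-1.    -0.026  0.014 -0.011]
 [ 0.012  0.098  0.995  1.422]
 [ 0.     0.     0.     1.   ]]
{'clock': 0.1, 'q': array([-1.43000648e+00,  3.42663584e-01,  1.52492788e+00,  6.37039721e-06,
        1.27540665e+00, -1.45992281e-01]), 'joint_vel': array([ 5.99978931e-04, -2.13523634e-03, -2.24133668e-03,  5.76823204e-04,
        8.14846138e-05,  8.60936528e-04]), 'effort': array([ 1.88869359e-03, -4.34445477e+01, -2.46490753e+01, -1.12709477e-04,
        4.65383564e-03, -1.12790204e-07]), 'position': array([ 0.14848107, -0.50318839,  0.23068776]), 'ee_rot': array([-3.10796021e+00, -4.48730472e-01, -1.53069766e-05]), 'force': array([-0.76549943, -0.20532637,  0.31900407]), 'wrist_torque': array([-0.00634047,  0.03895205,  0.01673767]), 'grasp_force': 0.0, 'opening': 0.08523894097474526}
```

View pics/scene0.png

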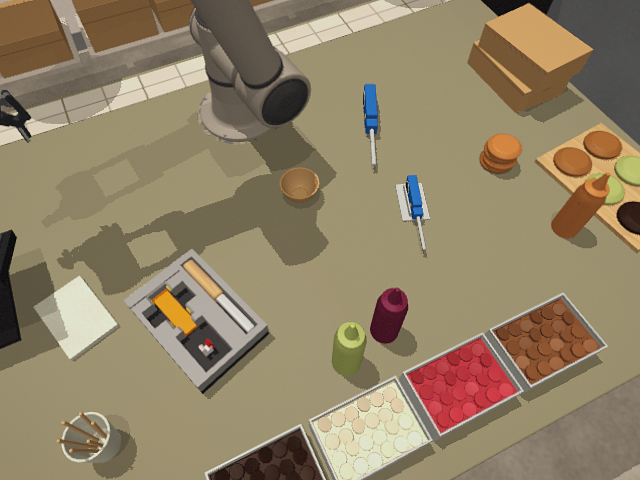

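View pics/top0.png

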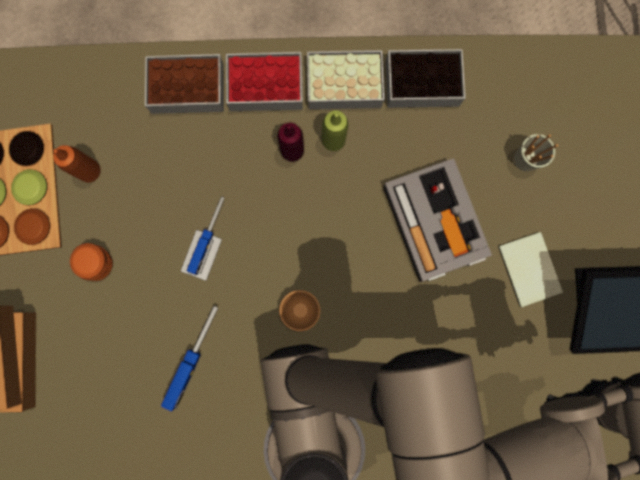

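The scene view shows the small thermometer in its stand at (415,195), with its probe tip at (424,248). The larger look-alike is at (371,108) and the case at (195,318), with the orange cutout floor at (175,312). In the top view the thermometer is at (200,252) with its tip at (222,200), the case is at (437,218), and the bottles are at (290,140) and (334,130).

Run:
```python
from h import *
def comp(m,name,P,amin=60):
    n,l,st,c=cv2.connectedComponentsWithStats(m.astype(np.uint8))
    for i in range(1,n):
        if st[i,4]>amin:
            q=P[l==i]; q=q[~np.isnan(q[:,0])]
            r=cv2.minAreaRect(q[:,:2].astype(np.float32))
            print(name,"px",c[i].round(),st[i,4],"med",np.median(q,0).round(4),"z5-95",np.percentile(q[:,2],[5,95]).round(3),"rect",np.round(r[0],4),np.round(r[1],4),round(r[2],1))
for n in("scene","top"):
    s=np.load(n+"0.npy",allow_pickle=True).item(); P=cloud(s); hsv=cv2.cvtColor(s["image"],cv2.COLOR_BGR2HSV); H,S,V=[hsv[...,i].astype(int) for i in range(3)]
    print(n,"mtx",s["mtx"][0][0])
    comp((abs(H-108)<12)&(S>150)&(V>80),"blue",P)
    comp((abs(H-18)<6)&(S>200)&(V>150),"orange",P)
    b=(H>20)&(H<60)&(S>80)&(P[...,2]>.06)&(P[...,2]<.25); comp(b,"green",P,200)
    comp((H>150)&(H<178)&(V<120)&(S>100)&(P[...,2]>.04),"plum",P,150)
    z=P[...,2]; x,y=P[...,0],P[...,1]
    comp((abs(z-.05)<.006)&(S<60),"casetop",P,400)
    # tip of small: points z>.02, near the thermometer
    m=(z>.012)&(z<.045)&(S<90)&(x>.4)&(x<.65)&(y>.1)&(y<.3); comp(m,"probe?",P,15)
```

```text
scene mtx 498.30202655577216
blue px [370. 108.] 536 med [0.1884 0.2882 0.0523] z5-95 [0.026 0.056] rect [0.1765 0.2954] [0.0288 0.1381] 64.1
blue px [414. 197.] 441 med [0.4691 0.2452 0.0456] z5-95 [0.027 0.05 ] rect [0.4619 0.2504] [0.0211 0.1042] 66.9
orange px [174. 311.] 803 med [ 0.4898 -0.3325  0.029 ] z5-95 [0.026 0.032] rect [ 0.4911 -0.3337] [0.1085 0.036 ] 19.0
green px [349. 344.] 1226 med [ 0.7354 -0.0714  0.1447] z5-95 [0.073 0.181] rect [ 0.7268 -0.0654] [0.056  0.0528] 13.9
plum px [395. 298.] 191 med [0.7061 0.0322 0.1692] z5-95 [0.156 0.192] rect [0.7014 0.0375] [0.0276 0.0271] 70.0
plum px [387. 320.] 820 med [0.7191 0.0168 0.1104] z5-95 [0.047 0.149] rect [0.7089 0.0283] [0.0557 0.0374] 44.8
casetop px [197. 316.] 5934 med [ 0.5343 -0.2867  0.0506] z5-95 [0.047 0.054] rect [ 0.5195 -0.2958] [0.2458 0.1717] 18.7
casetop px [371. 434.] 4213 med [ 0.8704 -0.093   0.0501] z5-95 [0.046 0.055] rect [ 0.8607 -0.0916] [0.1706 0.1144] 89.8
probe? px [407. 196.] 112 med [0.4412 0.2462 0.0209] z5-95 [0.013 0.04 ] rect [0.4502 0.242 ] [0.006  0.0877] 67.5
probe? px [421. 232.
[... 235 characters left out ...]
lue px [180. 380.] 768 med [0.1722 0.2939 0.0513] z5-95 [0.039 0.057] rect [0.1704 0.2952] [0.0292 0.1365] 64.2
orange px [453. 232.] 573 med [ 0.4877 -0.3351  0.0278] z5-95 [0.023 0.033] rect [ 0.4914 -0.3333] [0.1028 0.0345] 19.5
green px [334. 127.] 717 med [ 0.7107 -0.0624  0.149 ] z5-95 [0.073 0.18 ] rect [ 0.7202 -0.0635] [0.0572 0.0509] 72.0
plum px [290. 140.] 652 med [0.6852 0.0328 0.1465] z5-95 [0.054 0.177] rect [0.6954 0.0341] [0.0486 0.0505] 13.0
casetop px [436. 219.] 4180 med [ 0.5259 -0.285   0.0496] z5-95 [0.045 0.054] rect [ 0.5178 -0.2982] [0.2453 0.173 ] 18.7
probe? px [210. 237.] 278 med [0.4865 0.227  0.0265] z5-95 [0.015 0.035] rect [0.4968 0.2275] [0.0168 0.1892] 73.5
```

```bash
python3 -m handwheel '[[[0.031,0.038,0.02,0,0,-0.07,0],[0.062,0.076,0.04,0,0,-0.14,0],[0.093,0.114,0.04,0,0,-0.21,0],[0.124,0.152,0.04,0,0,-0.28,0],[0.155,0.19,0.04,0,0,-0.35,0],[0.186,0.228,0.04,0,0,-0.42,0],[0.217,0.266,0.04,0,0,-0.49,0],[0.248,0.304,0.04,0,0,-0.56,0],[0.25,0.352,0.04,0,0,-0.63,0],[0.252,0.4,0.04,0,0,-0.68,0]]]' 40
python3 -m handwheel '[[[0.006,0.045,0,0,0,0,0],[0.012,0.09,0,0,0,0,0],[0.018,0.135,0,0,0,0,0],[0.025,0.18,0,0,0,0,0],[0.032,0.225,0,0,0,0,0],[0.04,0.27,0,0,0,0,0],[0.047,0.315,-0.02,0,0,0,0],[0.054,0.354,-0.06,0,0,0,0],[0.054,0.354,-0.09,0,0,0,0],[0.054,0.354,-0.09,0,0,0,0]]]'
python3 - <<'E'
from h import *
s=snapshot("wrist"); cv2.imwrite("pics/w1.png",s["image"]); np.save("w1.npy",s,allow_pickle=True)
o=arm.observe(); print(o["position"],o["ee_rot"],o["q"]); P=cloud(s)
hsv=cv2.cvtColor(s["image"],cv2.COLOR_BGR2HSV); H,S,V=[hsv[...,i].astype(int) for i in range(3)]
m=(abs(H-108)<12)&(S>150)&(V>60)&(abs(P[...,2]-.046)<.004)
q=P[m]; print(len(q),np.median(q,0),cv2.minAreaRect(q[:,:2].astype(np.float32)))
E
```

```text
clock: 1.1
position: [0.4006, -0.1016, 0.2708]
ee_rot: [-3.08, 0.617, 0.002]
force: [0.7, 0.1, 0.2]
opening: 0.0854
grasp_force: 0.0
clock: 2.1
position: [0.4514, 0.2505, 0.1766]
ee_rot: [3.076, -0.609, -0.014]
force: [-0.4, 0.1, 1.1]
opening: 0.0854
grasp_force: 0.0
[0.45302718 0.25021178 0.17950852] [ 3.07820035 -0.61118412 -0.00762898] [ 3.56604264e-01  3.79952082e-01  1.61926315e+00 -2.75485560e-04
  1.14824443e+00  2.31952083e+00]
2508 [0.45313424 0.25241012 0.0461185 ] ((0.45049503445625305, 0.25345364212989807), (0.019934115931391716, 0.08344095945358276), 67.95689392089844)
```

View pics/w1.png

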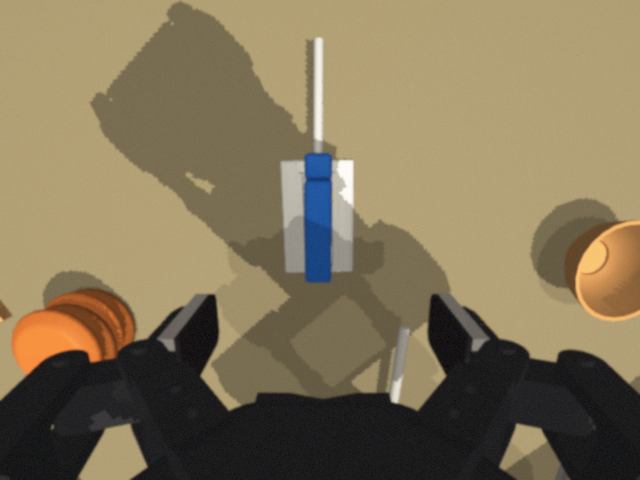

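The wrist view shows the thermometer on edge, centred at (318,215), aligned with the tool and midway between the fingers. I'll descend and grip.

```bash
python3 -m handwheel '[[[0.001,0.001,-0.045,0,0,0,0],[0.001,0.002,-0.09,0,0,0,0],[0.001,0.002,-0.13,0,0,0,0.2],[0.001,0.002,-0.155,0,0,0,0.3],[0.001,0.002,-0.155,0,0,0,0.4],[0.001,0.002,-0.155,0,0,0,1],[0.001,0.002,-0.155,0,0,0,1],[0.001,0.002,-0.155,0,0,0,1],[0.001,0.002,-0.155,0,0,0,1],[0.001,0.002,-0.155,0,0,0,1]]]' 40
```

```text
clock: 3.15
position: [0.4574, 0.2526, 0.0289]
ee_rot: [-3.079, 0.613, -0.007]
force: [0.2, -3.3, 7.9]
opening: 0.0209
grasp_force: 41.5
```

```bash
python3 -m handwheel '[[[0,0,0.03,0,0,0,1],[0,0,0.07,0,0,0,1],[0,-0.02,0.1,0,0,0.03,1],[0,-0.065,0.1,0,0,0.13,1],[0,-0.11,0.1,0,0,0.23,1],[0,-0.155,0.1,0,0,0.33,1],[0,-0.2,0.1,0,0,0.43,1],[0,-0.245,0.1,0,0,0.53,1],[0,-0.29,0.1,0,0,0.63,1],[0.005,-0.33,0.1,0,0,0.72,1]]]'
python3 -m handwheel '[[[0.008,-0.02,0,0,0,0,1],[0.01,-0.04,0,0,0,0,1],[0.01,-0.04,-0.03,0,0,0,1],[0.01,-0.04,-0.03,0,0,0,1],[0.01,-0.04,-0.03,0,0,0,1]]]'
python3 - <<'E'
from h import *
s=snapshot("scene"); P=cloud(s)
cv2.imwrite("pics/s2.png",cv2.resize(s["image"][140:400,120:480],None,fx=2,fy=2))
print(arm.observe()["position"],arm.observe()["ee_rot"])
hsv=cv2.cvtColor(s["image"],cv2.COLOR_BGR2HSV); H,S,V=[hsv[...,i].astype(int) for i in range(3)]
m=(abs(H-108)<12)&(S>150)&(V>60)&(P[...,0]>.4)
q=P[m]; print(len(q),np.percentile(q,[1,50,99],axis=0))
E
```

```text
clock: 4.15
position: [0.4602, -0.0796, 0.1276]
ee_rot: [3.098, 0.516, 0.002]
force: [0.8, 0.6, -1.9]
opening: 0.0208
grasp_force: 40.2
clock: 4.65
position: [0.4703, -0.1173, 0.097]
ee_rot: [-3.099, -0.511, 0.001]
force: [-0.1, -0.1, -1.3]
opening: 0.0209
grasp_force: 40.2
[ 0.470821   -0.11734881  0.0974662 ] [3.09910813e+00 5.11711987e-01 1.26857717e-03]
371 [[ 0.46266975 -0.12420368  0.07998869]
 [ 0.50056044 -0.10966758  0.11106533]
 [ 0.52642055 -0.09312935  0.14277246]]
```

View pics/s2.png

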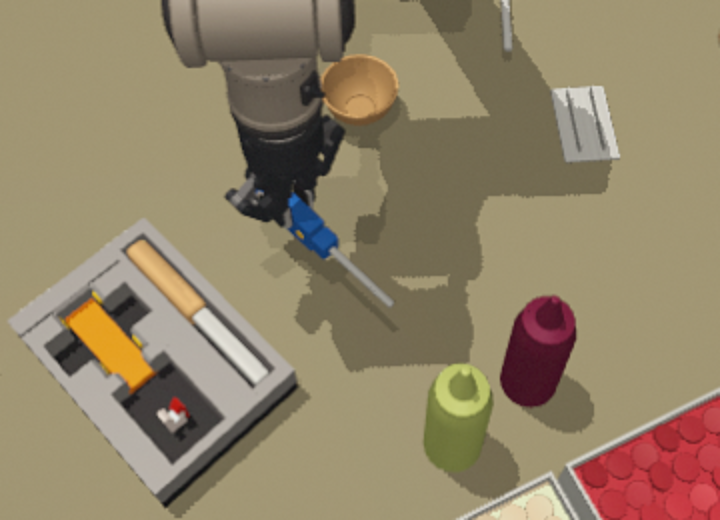

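The thermometer is held level at (315,230) with nothing under it. I'll lower it onto its edge.

```bash
python3 -m handwheel '[[[0,0,-0.03,0,0,0,1],[0,0,-0.055,0,0,0,1],[0,0,-0.065,0,0,0,1],[0,0,-0.069,0,0,0,1],[0,0,-0.072,0,0,0,1],[0,0,-0.075,0,0,0,1],[0,0,-0.075,0,0,0,1]]]'
```

```text
clock: 5.4
position: [0.4714, -0.118, 0.0229]
ee_rot: [3.098, 0.511, 0.003]
force: [-1.8, 0.3, 6.1]
opening: 0.0211
grasp_force: 41.2
```

```bash
python3 -m handwheel '[[[0,0,0.002,0,0,0,0.4],[0,0,0.002,0,0,0,0.2],[0,0,0.002,0,0,0,0.2],[0,0,0.03,0,0,0,0.2],[0,0,0.07,0,0,0,0.3],[0.008,-0.024,0.08,0,0,0,1],[0.017,-0.05,0.08,0,0,0,1],[0.017,-0.05,0.06,0,0,0,1],[0.017,-0.05,0.03,0,0,0,1],[0.017,-0.05,0.012,0,0,0,1]]]'
python3 - <<'E'
from h import *
s=snapshot("scene"); 
cv2.imwrite("pics/s3.png",cv2.resize(s["image"][140:400,120:480],None,fx=2,fy=2))
print(arm.observe()["position"],arm.observe()["opening"])
E
```

```text
clock: 6.4
position: [0.4868, -0.1675, 0.0318]
ee_rot: [-3.099, -0.51, 0.002]
force: [0.4, 1.0, -1.0]
opening: -0.0001
grasp_force: 0.0
[ 0.48550953 -0.16671632  0.02955755] -0.00011189057263316226
```

View pics/s3.png

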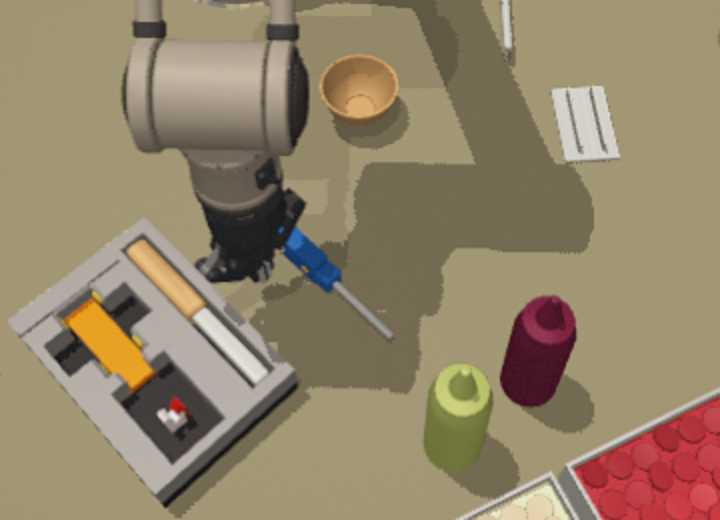

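The thermometer stands on edge at (315,260) and the closed fingers are on its face side. I'll push it over.

```bash
python3 -m handwheel '[[[-0.005,0.014,0.003,0,0,0,1],[-0.008,0.022,0.003,0,0,0,1],[-0.01,0.03,0.003,0,0,0,1],[-0.012,0.035,0.003,0,0,0,1],[-0.014,0.04,0.003,0,0,0,1],[-0.016,0.045,0.003,0,0,0,1],[-0.016,0.045,0.02,0,0,0,1],[-0.016,0.045,0.06,0,0,0,1],[-0.02,0.06,0.1,0,0,0,0],[-0.025,0.07,0.14,0,0,0,0]]]'
python3 -m handwheel '[[[0,0,0.03,0,0,0,0],[0,0,0.03,0,0,0,0]]]'
python3 - <<'E'
from h import *
s=snapshot("wrist"); cv2.imwrite("pics/w4.png",s["image"]); P=cloud(s)
o=arm.observe(); print(o["position"],o["ee_rot"])
hsv=cv2.cvtColor(s["image"],cv2.COLOR_BGR2HSV); H,S,V=[hsv[...,i].astype(int) for i in range(3)]
m=(abs(H-108)<12)&(S>150)&(V>40)&(P[...,0]>.3)
q=P[m]; print(len(q),np.median(q,0),np.percentile(q[:,2],[5,50,95]),cv2.minAreaRect(q[:,:2].astype(np.float32)))
m=(abs(P[...,2]-.05)<.006)&(S<60); q=P[m]; print("case",len(q))
E
```

```text
clock: 7.45
position: [0.462, -0.0968, 0.1748]
ee_rot: [-3.1, -0.51, 0.001]
force: [1.4, -0.9, 0.4]
opening: 0.0285
grasp_force: 0.0
clock: 7.65
position: [0.4645, -0.0979, 0.2077]
ee_rot: [3.095, 0.511, 0.012]
force: [0.1, 0.1, -0.1]
opening: 0.0581
grasp_force: 0.0
[ 0.46338635 -0.09761337  0.20531635] [3.09715696 0.5112115  0.00655901]
2689 [ 0.47314563 -0.08332873  0.02210372] [0.02067963 0.02210372 0.02332108] ((0.4639475345611572, -0.08802790194749832), (0.10250211507081985, 0.03776377812027931), 19.022531509399414)
case 25713
```

View pics/w4.png

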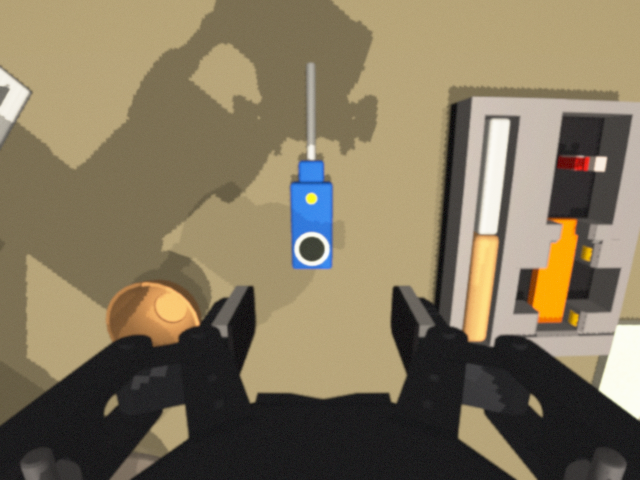

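The thermometer lies display up at (312,215), and its face measures 22 mm above the counter. I'll take it across the width at x −10.

```bash
python3 -m handwheel '[[[-0.004,0.003,-0.045,0,0,0,0.1],[-0.009,0.007,-0.09,0,0,0,0.1],[-0.009,0.007,-0.135,0,0,0,0.1],[-0.009,0.007,-0.17,0,0,0,0.1],[-0.009,0.007,-0.19,0,0,0,0.1],[-0.009,0.007,-0.198,0,0,0,0.2],[-0.009,0.007,-0.198,0,0,0,1],[-0.009,0.007,-0.198,0,0,0,1],[-0.009,0.007,-0.198,0,0,0,1],[-0.009,0.007,-0.198,0,0,0,1]]]' 60
python3 -m handwheel '[[[0,0,0.03,0,0,0,1],[0,0,0.07,0,0,0,1],[0,0,0.09,0,0,0,1],[0.003,-0.045,0.11,0,0,0,1],[0.007,-0.09,0.11,0,0,0,1],[0.011,-0.135,0.11,0,0,0,1],[0.015,-0.18,0.11,0,0,0,1],[0.019,-0.215,0.11,0,0,0,1],[0.024,-0.242,0.11,0,0,0,1],[0.027,-0.245,0.11,0,0,0,1]]]'
python3 -m handwheel '[[[0,0,0,0,0,0,1],[0,0,0,0,0,0,1]]]'
python3 - <<'E'
from h import *
def comp(m,name,P,amin):
    n,l,st,c=cv2.connectedComponentsWithStats(m.astype(np.uint8))
    for i in range(1,n):
        if st[i,4]>amin:
            q=P[l==i]; r=cv2.minAreaRect(q[:,:2].astype(np.float32)); print(name,c[i].round(),len(q),np.median(q,0).round(4),np.round(r[0],4),np.round(r[1],4),r[2])
o=arm.observe(); print(o["position"],o["ee_rot"])
for n in("wrist","scene"):
    s=snapshot(n); np.save(n+"5.npy",s,allow_pickle=True)
    if n=="wrist": cv2.imwrite("pics/w5.png",s["image"])
    P=cloud(s); hsv=cv2.cvtColor(s["image"],cv2.COLOR_BGR2HSV); H,S,V=[hsv[...,i].astype(int) for i in range(3)]
    comp((abs(H-108)<12)&(S>150)&(V>40)&(P[...,0]>.3),"blue",P,60)
    comp((abs(H-18)<6)&(S>200)&(V>120)&(P[...,1]<-.2),"orange",P,60)
    comp(((H<6)|(H>174))&(S>180)&(V>80)&(P[...,1]<-.15),"red",P,20)
    comp((V>150)&(S<40)&(P[...,2]<.07)&(P[...,2]>.02)&(P[...,1]<-.2),"white",P,20)
E
```

```text
clock: 8.7
position: [0.454, -0.0907, 0.0062]
ee_rot: [3.099, 0.511, 0.002]
force: [-0.0, 0.2, -1.8]
opening: 0.0387
grasp_force: 61.1
clock: 9.7
position: [0.4805, -0.3389, 0.1156]
ee_rot: [3.098, 0.506, 0.001]
force: [0.6, 0.2, -1.8]
opening: 0.0384
grasp_force: 61.5
clock: 9.9
position: [0.4803, -0.3344, 0.1153]
ee_rot: [-3.099, -0.512, 0.001]
force: [0.8, -0.2, -1.5]
opening: 0.0387
grasp_force: 61.5
[ 0.48028396 -0.33438458  0.11530826] [-3.09874598e+00 -5.11873096e-01  6.89842927e-04]
blue [323. 259.] 16419 [ 0.5024 -0.3256  0.1312] [ 0.4856 -0.3236] [0.1017 0.0722] 36.32625198364258
red [309.  53.] 56 [ 0.5878 -0.2903  0.0461] [ 0.59   -0.2888] [0.0168 0.0023] 18.675317764282227
white [181.  82.] 5181 [ 0.5504 -0.2272  0.0481] [ 0.5465 -0.2243] [0.0903 0.0247] 18.79663848876953
white [242.  92.] 10238 [ 0.555  -0.2607  0.0503] [ 0.5495 -0.2636] [0.1083 0.0466] 27.90042495727539
white [407. 130.] 13209 [ 0.5655 -0.3545  0.0502] [ 0.5402 -0.3584] [0.1862 0.0423] 18.766069412231445
white [144.  76.] 1461 [ 0.5456 -0.2063  0.0503] [ 0.5469 -0.2053] [0.0618 0.0127] 18.6895999908447
[... 608 characters left out ...]
hite [172. 346.] 1297 [ 0.5829 -0.3524  0.0504] [ 0.5416 -0.3567] [0.2419 0.0553] 22.585514068603516
white [235. 312.] 411 [ 0.5558 -0.2234  0.0487] [ 0.5536 -0.2236] [0.0971 0.0178] 19.961929321289062
white [241. 304.] 77 [ 0.5441 -0.2053  0.0511] [ 0.5461 -0.2047] [0.0521 0.01  ] 20.44972801208496
white [222. 313.] 129 [ 0.5459 -0.2483  0.0511] [ 0.5496 -0.2482] [0.0506 0.0141] 18.38579750061035
white [205. 349.] 65 [ 0.5967 -0.302   0.0383] [ 0.5944 -0.3013] [0.0126 0.0181] 22.20623779296875
white [ 96. 421.] 29 [ 0.6374 -0.5168  0.0505] [ 0.6368 -0.5172] [0.0106 0.0053] 54.062252044677734
white [251. 450.] 255 [ 0.8029 -0.2854  0.0604] [ 0.8026 -0.2856] [0.0113 0.1704] 2.6590447425842285
```

View pics/w5.png

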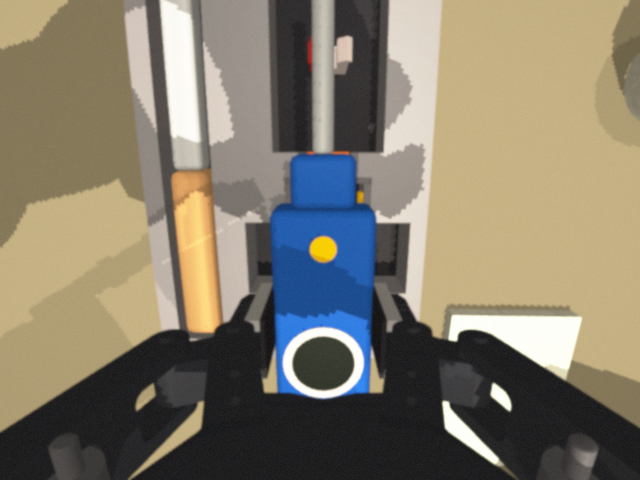

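The held thermometer's block is centred on col 323, with the recesses (245–410), well (272–388) and fork (330,52) visible behind it. Next I'll measure the cutout edges and the held body in the same case-aligned frame.

Run:
```python
from h import *
a=np.deg2rad(18.75); R=np.array([[np.cos(a),np.sin(a)],[-np.sin(a),np.cos(a)]])
for n in("wrist5","scene0","top0"):
    s=np.load(n+".npy",allow_pickle=True).item(); P=cloud(s); C=P[...,:2]@R.T; z=P[...,2]
    p0=R@[.491,-.3335]
    hsv=cv2.cvtColor(s["image"],cv2.COLOR_BGR2HSV); H,S,V=[hsv[...,i].astype(int) for i in range(3)]
    U=C[...,0]-p0[0]; W=C[...,1]-p0[1]
    if n!="top0":
      for x in (-.01,.06,.068,.075,.085,.095,.105):
        k=(abs(U-x)<.004)&(abs(W)<.07)&(abs(z-.05)<.004); y=np.sort(W[k]); 
        if len(y)<5: continue
        g=np.diff(y); i=np.argsort(g)[-2:]; print(n,x,[(y[j].round(4),y[j+1].round(4),"mid",((y[j]+y[j+1])/2).round(4)) for j in i])
      k=(abs(z-.05)<.004)&(abs(W+.0)<.028)&(abs(W)>.013)&(U>.03); x=np.sort(U[k]); g=np.diff(x); i=np.argsort(g)[-2:]; print(" x gap",[(x[j].round(4),x[j+1].round(4)) for j in i])
    k=(abs(H-18)<6)&(S>200)&(abs(z-.028)<.005)&(abs(U)<.07)&(abs(W)<.03)
    if k.sum()>50: print(n,"orange U",np.percentile(U[k],[.5,99.5]).round(4),"W",np.percentile(W[k],[1,99]).round(4))
    if n=="wrist5":
        k=(abs(H-108)<12)&(S>150)&(z>.128); q=np.stack([U[k],W[k]],-1).astype(np.float32)
        print("blue",np.median(z[k]),np.percentile(q,[.2,99.8],axis=0).round(4))
        for x in(.0,.02,.04): kk=abs(q[:,0]-x)<.004; print(x,np.percentile(q[kk,1],[1,99]).round(4))
        k=(S<70)&(z>.11)&(z<.135)&(U>.055)
        for x in(.06,.08,.1,.12): kk=k&(abs(U-x)<.006); print("probe",x,kk.sum(),W[kk].mean().round(4),z[kk].mean().round(4))
t=arm.observe()["position"]; print("tcp",R@t[:2]-R@[.491,-.3335])
```

```text
wrist5 -0.01 [(np.float64(0.0625), np.float64(0.0628), 'mid', np.float64(0.0626)), (np.float64(-0.0501), np.float64(0.049), 'mid', np.float64(-0.0006))]
wrist5 0.06 [(np.float64(-0.0607), np.float64(-0.0603), 'mid', np.float64(-0.0605)), (np.float64(-0.0323), np.float64(0.0311), 'mid', np.float64(-0.0006))]
wrist5 0.068 [(np.float64(0.0321), np.float64(0.0324), 'mid', np.float64(0.0323)), (np.float64(-0.0323), np.float64(0.0312), 'mid', np.float64(-0.0005))]
wrist5 0.075 [(np.float64(0.0381), np.float64(0.0384), 'mid', np.float64(0.0382)), (np.float64(-0.0324), np.float64(0.0312), 'mid', np.float64(-0.0006))]
wrist5 0.085 [(np.float64(-0.0591), np.float64(-0.0588), 'mid', np.float64(-0.0589)), (np.float64(-0.0325), np.float64(0.0313), 'mid', np.float64(-0.0006))]
wrist5 0.095 [(np.float64(-0.0321), np.float64(-0.0096), 'mid', np.float64(-0.0208)), (np.float64(-0.0092), np.float64(0.0314), 'mid', np.float64(0.0111))]
wrist5 0.105 [(np.float64(-0.0322), np.float64(-0.0128), 'mid', np.float64(-0.0225)), (np.float64(0.01), np.float64(0.0314), 'mid', np.float64(0.0207))]
 x gap [(np.float
[... 994 characters left out ...]
64(0.0456)), (np.float64(-0.0317), np.float64(0.0342), 'mid', np.float64(0.0013))]
scene0 0.095 [(np.float64(0.0652), np.float64(0.0668), 'mid', np.float64(0.066)), (np.float64(-0.0324), np.float64(0.0346), 'mid', np.float64(0.0011))]
scene0 0.105 [(np.float64(-0.0317), np.float64(-0.0121), 'mid', np.float64(-0.0219)), (np.float64(0.0118), np.float64(0.034), 'mid', np.float64(0.0229))]
 x gap [(np.float64(0.0551), np.float64(0.1499)), (np.float64(0.162), np.float64(0.3223))]
scene0 orange U [-0.0531  0.0541] W [-0.0155  0.0174]
top0 orange U [-0.0499  0.0514] W [-0.0168  0.0172]
tcp [-0.01020764  0.00267372]<stdin>:21: RuntimeWarning: Mean of empty slice.
  ret = ret.dtype.type(ret / rcount)
```

```bash
cat > chk.py <<'E'
from h import *
a=np.deg2rad(18.75); R=np.array([[np.cos(a),np.sin(a)],[-np.sin(a),np.cos(a)]])
s=snapshot("wrist"); P=cloud(s); C=P[...,:2]@R.T-R@[.491,-.3335]; z=P[...,2]; U,W=C[...,0],C[...,1]
hsv=cv2.cvtColor(s["image"],cv2.COLOR_BGR2HSV); H,S,V=[hsv[...,i].astype(int) for i in range(3)]
cv2.imwrite("pics/last.png",s["image"])
for x in(.07,.08):
    k=(abs(U-x)<.004)&(abs(W)<.07)&(abs(z-.05)<.003); y=W[k]; lo,hi=y[y<-.028].max(),y[y>.028].min(); print("well mid",x,lo.round(4),hi.round(4),((lo+hi)/2).round(4))
b=(abs(H-108)<12)&(S>150)&(abs(W)<.03); zt=np.median(z[b&(abs(U-.015)<.01)]); b&=abs(z-zt)<.006
print("face z",zt.round(4),[np.median(z[b&(abs(U-x)<.005)]).round(4) for x in(-.03,-.01,.02,.045)],"U",np.percentile(U[b],[.2,99.8]).round(4))
for x in(.0,.02): kk=b&(abs(U-x)<.004); w=np.percentile(W[kk],[1,99]); print("body",x,w.round(4),w.mean().round(4))
for x in(.06,.07,.08,.09):
    kk=(S<70)&(abs(z-zt+.008)<.005)&(abs(U-x)<.005)&(abs(W)<.02); print("probe",x,kk.sum(),np.median(W[kk]).round(4),np.median(z[kk]).round(4)) if kk.sum() else 0
o=arm.observe(); print(o["position"].round(4),o["ee_rot"].round(3),o["force"].round(1),o["opening"],"tcp UW",R@o["position"][:2]-R@[.491,-.3335])
E
python3 -m handwheel '[[[0.0015,-0.001,-0.02,0,0,0,1],[0.0015,-0.001,-0.04,0,0,0,1],[0.0015,-0.001,-0.047,0,0,0,1],[0.0015,-0.001,-0.047,0,0,0,1],[0.0015,-0.001,-0.047,0,0,0,1]]]'
python3 chk.py
```

```text
clock: 10.5
position: [0.4825, -0.3365, 0.0691]
ee_rot: [3.099, 0.512, 0.001]
force: [0.5, -0.3, -2.2]
opening: 0.0379
grasp_force: 61.4
well mid 0.07 -0.0323 0.0313 -0.0005
well mid 0.08 -0.032 0.0314 -0.0003
face z 0.0851 [np.float64(0.0846), np.float64(0.0851), np.float64(0.0851), np.float64(0.085)] U [-0.045   0.0532]
body 0.0 [-0.0198  0.0185] -0.0006
body 0.02 [-0.0198  0.0185] -0.0006
probe 0.06 600 -0.0002 0.0773
probe 0.07 630 -0.0002 0.0774
probe 0.08 657 -0.0002 0.0774
probe 0.09 671 -0.0006 0.0775
[ 0.4826 -0.3368  0.0694] [3.098e+00 5.110e-01 2.000e-03] [-0.2 -0.7 -1.8] 0.03862814445799957 tcp UW [-0.00902386 -0.00037551]
```

```bash
python3 -m handwheel '[[[0,0,-0.006,0,0,0,1],[0,0,-0.011,0,0,0,1],[0,0,-0.016,0,0,0,1],[0,0,-0.02,0,0,0,1],[0,0,-0.024,0,0,0,1],[0,0,-0.024,0,0,0,1]]]' 90
python3 chk.py
```

```text
clock: 11.15
position: [0.4824, -0.3369, 0.0446]
ee_rot: [3.099, 0.51, 0.001]
force: [-1.0, 0.7, 2.8]
opening: 0.0373
grasp_force: 96.0
well mid 0.07 -0.0319 0.0312 -0.0003
well mid 0.08 -0.0321 0.0309 -0.0006
face z 0.0606 [np.float64(0.0597), np.float64(0.0604), np.float64(0.0606), np.float64(0.0607)] U [-0.0458  0.0527]
body 0.0 [-0.0198  0.0179] -0.0009
body 0.02 [-0.02    0.0181] -0.001
probe 0.06 619 -0.001 0.0532
probe 0.07 640 -0.0009 0.0532
probe 0.08 667 -0.001 0.0533
probe 0.09 680 -0.0014 0.0534
[ 0.4824 -0.3369  0.0446] [3.099e+00 5.100e-01 1.000e-03] [-0.7 -0.3  1.4] 0.037867363971924264 tcp UW [-0.00927604 -0.00042229]
```

```bash
python3 -m handwheel '[[[0,0,-0.004,0,0,0,1],[0,0,-0.007,0,0,0,1],[0,0,-0.01,0,0,0,1],[0,0,-0.012,0,0,0,1],[0,0,-0.013,0,0,0,1],[0,0,-0.013,0,0,0,1]]]'
python3 chk.py
```

```text
clock: 11.8
position: [0.4817, -0.3365, 0.0343]
ee_rot: [3.099, 0.512, -0.0]
force: [-8.5, 5.9, 26.0]
opening: 0.0381
grasp_force: 99.0
well mid 0.07 -0.032 0.0312 -0.0004
well mid 0.08 -0.0322 0.031 -0.0006
face z 0.0502 [np.float64(0.0496), np.float64(0.0502), np.float64(0.0502), np.float64(0.0501)] U [-0.046   0.0522]
body 0.0 [-0.0191  0.0186] -0.0003
body 0.02 [-0.019   0.0186] -0.0002
probe 0.06 592 0.0 0.0425
probe 0.07 637 -0.0003 0.0425
probe 0.08 659 0.0 0.0425
probe 0.09 671 -0.0003 0.0425
[ 0.4817 -0.3365  0.0343] [ 3.099  0.512 -0.   ] [-9.   6.1 26.7] 0.037781815647586085 tcp UW [-0.00976085  0.0001392 ]
```

Face at 50 mm and probe top at 43 mm, so it is home. I'll release and lift straight up.

```bash
python3 -m handwheel '[[[0,0,0.001,0,0,0,0.4],[0,0,0.001,0,0,0,0.4],[0,0,0.002,0,0,0,0.4],[0,0,0.02,0,0,0,0.4],[0,0,0.06,0,0,0,0.4],[0,0,0.1,0,0,0,0.4],[-0.02,0,0.14,0,0,0,0.4],[-0.04,0,0.17,0,0,0,0.4],[-0.05,0,0.17,0,0,0,0.4],[-0.05,0,0.17,0,0,0,0.4]]]'
python3 chk.py
```

```text
clock: 12.85
position: [0.4312, -0.3366, 0.2014]
ee_rot: [3.1, 0.51, -0.0]
force: [0.0, 0.4, -1.0]
opening: 0.0512
grasp_force: 0.0
well mid 0.07 -0.0318 0.0316 -0.0001
well mid 0.08 -0.032 0.0315 -0.0003
face z 0.0504 [np.float64(0.0493), np.float64(0.0503), np.float64(0.0505), np.float64(0.0504)] U [-0.0506  0.0516]
body 0.0 [-0.0195  0.0197] 0.0001
body 0.02 [-0.0189  0.018 ] -0.0005
probe 0.06 133 0.0004 0.0428
probe 0.07 132 0.0002 0.0428
probe 0.08 146 -0.0001 0.0425
probe 0.09 152 0.0 0.0426
[ 0.4316 -0.3363  0.2004] [-3.099e+00 -5.100e-01  1.000e-03] [-0.4  0.2 -0.6] 0.05099138781229921 tcp UW [-0.057202    0.01643021]
```

View pics/last.png

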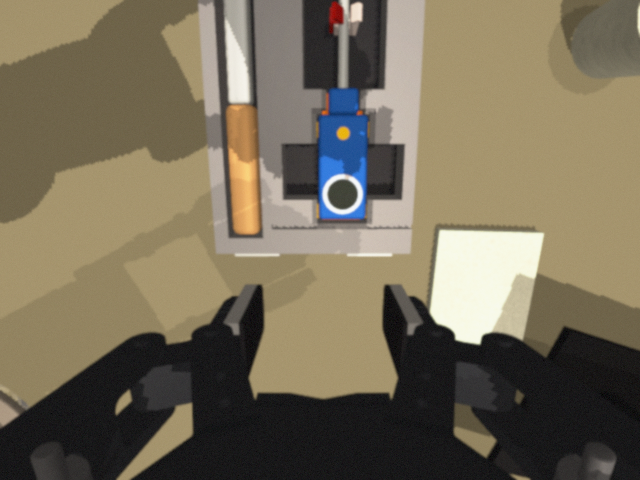

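The thermometer sits flush at (343,150), its probe running into the fork with the red jaw at (337,14). I'll take one close look at the jaw before handing in.

Run:
```python
from h import *
s=snapshot("scene"); s0=np.load("scene0.npy",allow_pickle=True).item()
c=lambda i:cv2.resize(i[325:370,180:230],None,fx=8,fy=8,interpolation=cv2.INTER_CUBIC)
cv2.imwrite("pics/jaw.png",np.hstack([c(s0["image"]),c(s["image"])])[:600,:800])
w=cv2.imread("pics/last.png")
```

```text
(no output)
```

View pics/jaw.png

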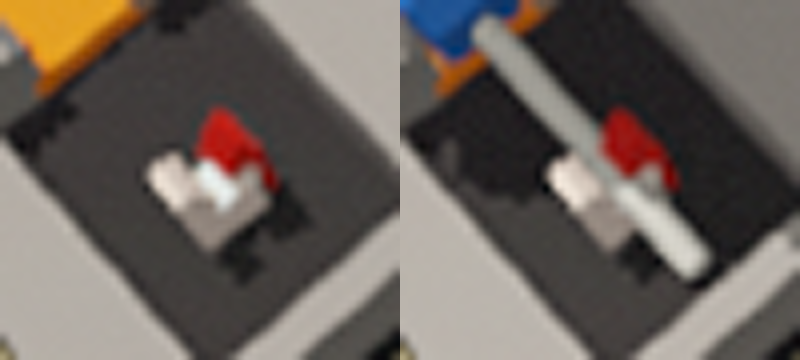

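The before/after crops (left/right) show the jaw in the same closed position, with the probe in the slot beside it. The probe top also measures 43 mm, as it should when seated.

```bash
python3 -c "
from cell import job_done; print(job_done())"
```

```text
the job is handed in; nothing more can be done
None
```

The thermometer is seated flush in its cutout with the probe in the fork clip and the jaw closed over it by my camera checks; I knocked over neither bottle, and I handed the job in at about 13 s on the clock (no verdict was returned).

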